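# Set the odd address rocker with the stylus

## Task

On the radio's address panel one rocker in the row of four stands out of line with the other three. Lift the collared stylus out of its stand, press the raised half of that rocker fully down with the stylus tip (not with the fingers) so that it lies like the others, leaving those three as they are, then hang the stylus back upright in the hole of its stand, collar resting on the plate, and let go.

Things in the scene. Friction and masses are not known exactly. Their poses are not given: they have to be found in the camera images.
- stylus_handle (a point): Centre of the stylus's round dark wooden handle (18 mm diameter, 70 mm long, upright; top 35 mm above). Under the handle an aluminium collar disc, 44 mm diameter, 6 mm thick, underside 41 mm below this point; then a steel shank 10 mm diameter, 75 mm long, round-tipped. Loose, about 70 g. z axis up along it. Starts hung by the collar in the stand.
- stylus_tip (a point): The very tip of the same stylus, on its axis, 116 mm below the handle's centre.
- stand_hole (a point): Centre of the round 26 mm hole in the 90 x 90 mm top plate of the fixed dark stylus stand, at the level of the plate's upper face, 90 mm above the table; the space below is open down to 6 mm above the table, and the plate is 10 mm thick. With the stylus hung, its handle's centre is 41 mm above this point. z axis up.
- rocker_press (a point): Point on top of the raised half of the odd rocker, mid-width, 20 mm from the pivot; each half is 30 mm long, 22 mm wide. Ivory V-shaped rocker, one of four 30 mm apart on a fixed olive case 110 x 200 x 40 mm. Pivot 54 mm above the table. Raised, the half slopes up at 34 degrees and the point is 65 mm above the table; fully down it is level, at 54 mm and 3 mm farther out. Moves with the rocker.
- rocker_odd (a joint): Angle of the rocker that is out of line: 0 rad = the half on the side away from the robot raised, 0.6 rad = that half fully down and level (a hard stop). It starts near 0. It turns stiffly, with friction (about 2 to 3 N at the pressing point), without a spring, and stays where it is left.
- rocker_mate1 (a joint): Angle of one of the three other rockers, same meaning; starts near 0.6 and must stay there.
- rocker_mate2 (a joint): As rocker_mate1, another of the three.
- rocker_mate3 (a joint): As rocker_mate1, the last of the three.
There are look-alikes about, which are no part of the job. Leave any blue or pink look-alike of the part that bears stylus_handle alone. Leave any pink look-alike of the part that bears stand_hole alone.

How it is judged:
By the outcome, as a careful person would: the job done as asked, in the order asked, and still so for the second after the job is handed in, with the robot touching nothing.
It also fails if it takes over 51 s, if anything falls off the work surface, if the arm or the gripper's body presses on something with over 40 N, if the wrist force passes 120 N, or if a joint passes its speed limit or range.

## Robot

A 6-joint arm with a two-finger parallel gripper is mounted at the origin on the work surface. World frame = base frame: x ahead of the robot, y to its left, z up, the work surface at z = 0. Lengths are in m, angles in rad, forces in N, time in s.
With the tool pointing down it reaches from about 0.35 to 0.85 m from the base axis. Payload 8.1 kg.
Tool frame: the origin (TCP) lies between the finger pads; the fingertips stand 25 mm ahead of it and the grasp point (between the pads) lies 6 mm ahead of it (robot.tip_extent is the distance from the TCP to the fingertips, in m); z points along the fingers, y is the direction in which the jaws open and shut (so a half turn about z gives the same grasp; the last joint's range is limited). The gripper opens to 93 mm and grips with 3 to 60 N. Pads are 15 mm wide; open, the fingers measure 128 mm over their backs; the gripper's body (75 mm by 188 mm) begins 65 mm behind the grasp point.
Start: joints at [1.13, 0.13, 1.488, -0, 1.523, -0.085], TCP at [0.209, 0.562, 0.244] pointing down, gripper open.
Joint ranges: [-2.96, 2.96], [-0.89, 2.26], [0.02, 2.5], [-1.34, 4.48], [0, 2.73], [-2.66, 2.66]. Speed limits (rad/s): [2.39, 2.39, 2.79, 3.14, 3.14, 3.14].

## Interface

Orientations are given as a rotation vector (axis times angle).
In Python, from plant import robot gives the robot as it stands.
- The arm moves only by the tool drive_tool, never from a script. Its argument "increments" is a list of rows, each a list of 7 numbers: the closure, from 0 (fully open) to 1 (shut), then the shift along the world's x, y, z in units of 25 mm (1.0 is 25 mm), then the turn, a rotation vector about the world's x, y, z in rad. In form: [[gripper, dx, dy, dz, rx, ry, rz], ...]. A call has 1 to 20 rows; each row is the pose to reach, as a shift and turn from the pose commanded when the call began; what a row does not reach only later rows make up. A row lasts 1/12 s, in which the tool goes at most 41.7 mm and 7.16 degrees, less where a joint would pass 70% of its speed; a pose out of reach is approached as far as the arm can. A call with a gripper value outside its range is refused whole. The fingers move at their own pace and stop on an object; "squeeze" is the grip in N (left out, the last holds). Time passes only in rows, so rows that repeat a pose let the fingers close. It gives the time, the measured TCP pose, the force and the opening at its end, in the units of the state.
- robot.read_state(): the state, without advancing time (a new reading comes with each control period).
- robot.read_camera(name): name is "scene" or "top" or "wrist"; returns a dict with "image" (420x560x3 uint8, red, green, blue), "fx", "fy", "cx", "cy" (pixels), "dist" ([k1, k2, p1, p2, k3] as OpenCV has them; the pictures are not rectified), "T" (4x4, takes a point from camera to world coordinates); the wrist camera has in their place "mount" (4x4, takes a point from camera to tool coordinates, whose origin is the TCP and whose axes are the flange's). Camera axes: x right, y down, z forward; pixel columns grow to the right and rows downward; lengths in m; the calibration is good to about 2 mm. A picture is of the moment at which its call begins: read the wrist's pose just before it. There is no depth.
- robot.close_job(): hands the job in, once; it reports no verdict.
The state is a dict: "t": time; "q": joint angles; "dq": joint speeds; "joint_torque": joint torques, N m; "tool_pos": TCP position; "orientation": TCP orientation; "force": force on the tool from outside, world axes, zero at the start; "wrist_torque": the same for the moment, N m; "opening": finger opening in m.
Only numpy, scipy, OpenCV 4.12 (cv2) and the standard library are available. Lean on these libraries where they do the work, as an engineer would, in place of code of your own. Each camera call takes 0.05 s, during which the arm holds its last target.

## Working session

There is one attempt and no reset: what is moved stays moved. The work goes in short steps, Python scripts to look and compute and a tool call to move; the robot and the scene stay as the last step left them, time stands still between calls to the robot, and variables do not carry over. Pictures are saved under pics/ and viewed, and the job is handed in when it is done.

Besides the shell and the picture viewer there is one more tool, called after "Request:" as a command line: name --pt "numbers of a row" for each row, then --argument value for the rest. drive_tool: Moves the arm, as the interface text tells. Its arguments: {"type":"object","properties":{"increments":{"type":"array"},"squeeze":{"type":"number"}},"required":["increments"]}

```bash
ls; mkdir -p pics; cat > h.py <<'E'
import numpy as np, cv2
from plant import robot
def K(c): return np.array([[c["fx"],0,c["cx"]],[0,c["fy"],c["cy"]],[0,0,1.]])
def camT(c,s=None):
    if "T" in c: return np.array(c["T"])
    T=np.eye(4);T[:3,:3]=cv2.Rodrigues(np.array(s["orientation"],float))[0];T[:3,3]=s["tool_pos"]
    return T@np.array(c["mount"])
def ray(c,T,uv):
    p=cv2.undistortPoints(np.array([[uv]],float),K(c),np.array(c["dist"],float))[0,0]
    d=T[:3,:3]@np.array([p[0],p[1],1]);return T[:3,3],d/np.linalg.norm(d)
def atz(c,T,uv,z):
    o,d=ray(c,T,uv);return o+d*(z-o[2])/d[2]
def proj(c,T,P):
    Ti=np.linalg.inv(T);P=np.atleast_2d(np.array(P,float))
    return cv2.projectPoints(P,cv2.Rodrigues(Ti[:3,:3])[0],Ti[:3,3],K(c),np.array(c["dist"],float))[0][:,0]
def tri(rays):
    A=0;b=0
    for o,d in rays:
        M=np.eye(3)-np.outer(d,d);A=A+M;b=b+M@o
    return np.linalg.solve(A,b)
E
python3 - <<'E'
from h import *
s=robot.read_state();print(s)
for n in ["scene","top","wrist"]:
    c=robot.read_camera(n);cv2.imwrite(f"pics/{n}0.png",c["image"][:,:,::-1])
    np.save(f"{n}0.npy",{**c,"s":s},allow_pickle=True)
    print(n,np.round(camT(c,s),3).tolist(),c["fx"])
E
```

```text
pics
{'t': 0.0, 'q': array([ 1.12962298e+00,  1.31198278e-01,  1.48927462e+00,  1.34490792e-05,
        1.52297946e+00, -8.54090008e-02]), 'dq': array([ 0.00047435, -0.00189804,  0.0001653 , -0.00185028, -0.00075645,
       -0.00010755]), 'joint_torque': array([-5.22919217e-04, -5.59842074e+01, -4.91750658e+01,  7.67050311e-02,
        3.56122339e-02, -1.55974858e-04]), 'tool_pos': array([0.20874113, 0.56196425, 0.24256779]), 'orientation': array([-5.55803733e-01, -3.09152977e+00,  2.81461379e-03]), 'force': array([ 0.28642464, -0.07110227,  0.58319991]), 'wrist_torque': array([-0.02528427, -0.07100639,  0.00790017]), 'opening': 0.09288841366608487}
scene [[-0.208, 0.574, -0.792, 1.271], [0.978, 0.141, -0.155, 0.004], [0.023, -0.807, -0.59, 0.664], [0.0, 0.0, 0.0, 1.0]] 403.7926358302507
top [[0.006, -0.996, 0.083, 0.378], [-1.0, -0.006, 0.002, -0.13], [-0.001, -0.083, -0.997, 1.615], [0.0, 0.0, 0.0, 1.0]] 530.1652101940106
wrist [[0.349, 0.899, 0.263, 0.135], [0.937, -0.334, -0.1, 0.59], [-0.002, 0.282, -0.96, 0.385], [0.0, 0.0, 0.0, 1.0]] 366.51820784061994
```

View pics/scene0.png

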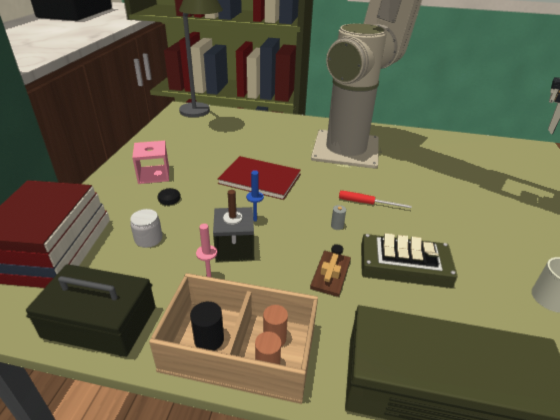

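View pics/top0.png

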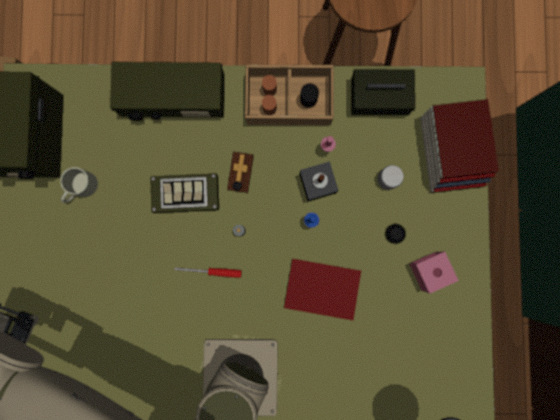

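View pics/wrist0.png

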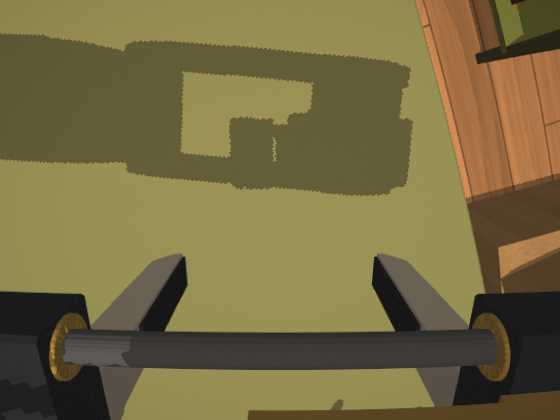

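```bash
python3 - <<'E'
import cv2
a=cv2.imread("pics/top0.png");b=cv2.imread("pics/scene0.png")
cv2.imwrite("pics/t1.png",cv2.resize(a[120:250,140:360],(792,468),interpolation=cv2.INTER_CUBIC))
cv2.imwrite("pics/s1.png",cv2.resize(b[150:290,180:320],(600,600),interpolation=cv2.INTER_CUBIC))
cv2.imwrite("pics/s2.png",cv2.resize(b[220:290,350:465],(790,480),interpolation=cv2.INTER_CUBIC))
E
```

```text
(no output)
```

View pics/t1.png

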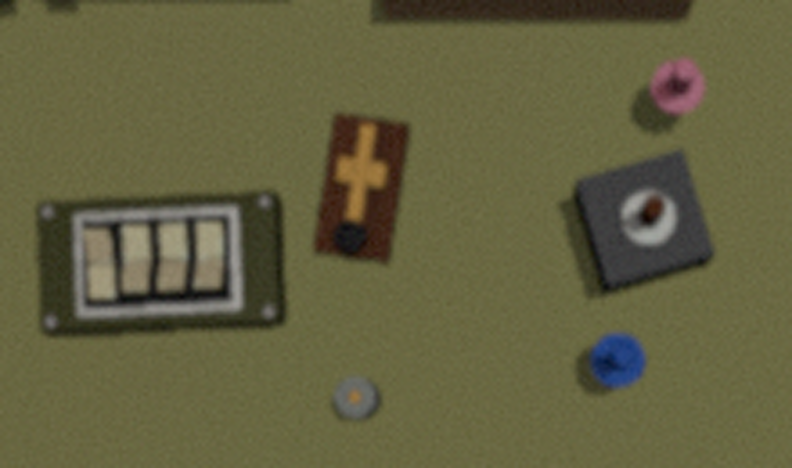

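View pics/s1.png

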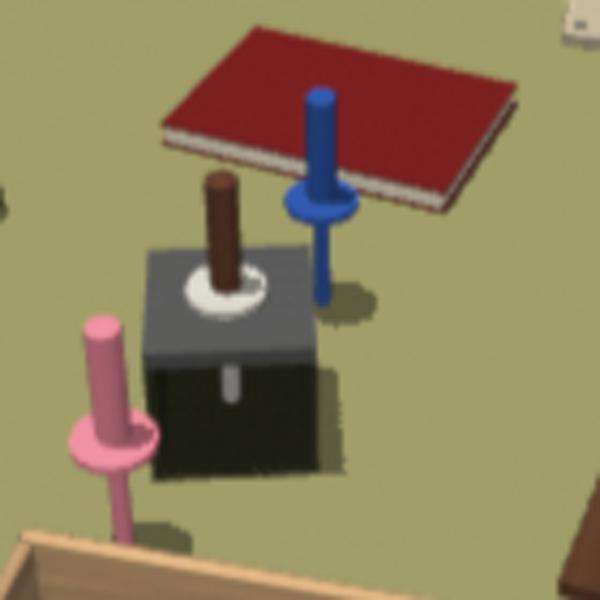

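View pics/s2.png

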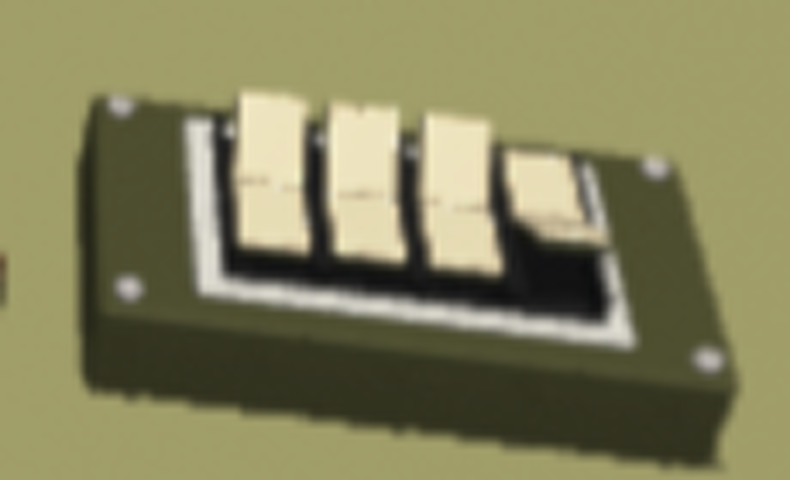

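```bash
python3 - <<'E'
from h import *
c=np.load("top0.npy",allow_pickle=True).item();T=camT(c)
f=lambda u,v:(u/3.6+140,v/3.6+120)
cs=np.array([atz(c,T,f(*p),.09) for p in [(578,185),(683,152),(712,258),(605,290)]])
print(np.round(cs,3),cs.mean(0)); print(np.linalg.norm(np.diff(cs,axis=0),axis=1))
print("collar",atz(c,T,f(648,216),.096),"top",atz(c,T,f(654,206),.166))
print("blue",atz(c,T,f(617,362),.08),"pink",atz(c,T,f(678,87),.08))
case=np.array([atz(c,T,f(*p),.04) for p in [(38,204),(277,193),(284,322),(43,333)]])
print(case.round(3),np.linalg.norm(np.diff(case,axis=0),axis=1))
for p in [(97,230),(136,225),(172,223),(207,222),(102,297),(137,290),(173,290),(208,288),(98,262),(138,260),(174,258),(209,260)]: print(p,atz(c,T,f(*p),.054).round(4))
s=np.load("scene0.npy",allow_pickle=True).item();Ts=camT(s)
g=lambda u,v:(u*140/600+180,v*140/600+150)
print("scene top",atz(s,Ts,g(222,180),.166),"collar",atz(s,Ts,g(226,287),.096))
print("blue",tri([ray(s,Ts,g(320,97)),ray(c,T,f(617,355))]),"pink",tri([ray(s,Ts,g(103,326)),ray(c,T,f(680,83))]))
E
```

```text
[[ 0.601 -0.175  0.09 ]
 [ 0.629 -0.26   0.09 ]
 [ 0.543 -0.283  0.09 ]
 [ 0.516 -0.197  0.09 ]] [ 0.57216341 -0.22894656  0.09      ]
[0.0889247  0.0889393  0.08980315]
collar [ 0.57554861 -0.23136223  0.096     ] top [ 0.57416054 -0.23125377  0.166     ]
blue [ 0.45910786 -0.20752377  0.08      ] pink [ 0.68358979 -0.25680804  0.08      ]
[[0.59  0.272 0.04 ]
 [0.6   0.074 0.04 ]
 [0.493 0.066 0.04 ]
 [0.482 0.265 0.04 ]] [0.19857039 0.10783821 0.19911561]
(97, 230) [0.5667 0.2193 0.054 ]
(136, 225) [0.5711 0.1873 0.054 ]
(172, 223) [0.5729 0.1577 0.054 ]
(207, 222) [0.5739 0.129  0.054 ]
(102, 297) [0.5114 0.2138 0.054 ]
(137, 290) [0.5173 0.1853 0.054 ]
(173, 290) [0.5175 0.1558 0.054 ]
(208, 288) [0.5193 0.1271 0.054 ]
(98, 262) [0.5403 0.2178 0.054 ]
(138, 260) [0.5421 0.185  0.054 ]
(174, 258) [0.5439 0.1555 0.054 ]
(209, 260) [0.5425 0.1267 0.054 ]
scene top [ 0.58051394 -0.22636322  0.166     ] collar [ 0.57920528 -0.2274374   0.096     ]
blue [ 0.46112691 -0.20489451  0.1468702 ] pink [ 0.67540124 -0.25528696  0.14024371]
```

Request:
drive_tool --pt "0 3 -4.5 1 0 0 0.1" --pt "0 6 -9 1.6 0 0 0.2" --pt "0 9 -13 1.6 0 0 0.3" --pt "0 10 -14.4 1.6 0 0 0.355" --pt "0 10 -14.4 1.6 0 0 0.355" --pt "0 10 -14.4 1.6 0 0 0.355" --pt "0 10 -14.4 1.6 0 0 0.355" --pt "0 10 -14.4 1.6 0 0 0.355" --pt "0 10 -14.4 1.6 0 0 0.355" --pt "0 10 -14.4 1.6 0 0 0.355" --pt "0 10 -14.4 1.6 0 0 0.355" --pt "0 10 -14.4 1.6 0 0 0.355" --pt "0 10 -14.4 1.6 0 0 0.355" --pt "0 10 -14.4 1.6 0 0 0.355" --pt "0 10 -14.4 1.6 0 0 0.355" --pt "0 10 -14.4 1.6 0 0 0.355"

```text
t: 1.48
tool_pos: [0.4583, 0.2036, 0.2834]
orientation: [0.002, -3.141, -0.0]
force: [0.7, 0.0, 0.6]
opening: 0.0932
```

```bash
cat > look.py <<'E'
import sys
from h import *
n,o=sys.argv[1:3]
s=robot.read_state();c=robot.read_camera(n)
np.save(o+".npy",{**c,"s":s},allow_pickle=True);cv2.imwrite(f"pics/{o}.png",c["image"][:,:,::-1])
print(s["t"],s["tool_pos"].round(4),s["orientation"].round(4),np.abs(s["dq"]).max().round(4),s["force"].round(2),s["opening"])
E
python3 look.py wrist w1
```

```text
1.4833 [0.4583 0.2036 0.2834] [ 1.8000e-03 -3.1412e+00 -2.0000e-04] 0.0022 [0.74 0.   0.62] 0.09322848110718117
```

View pics/w1.png

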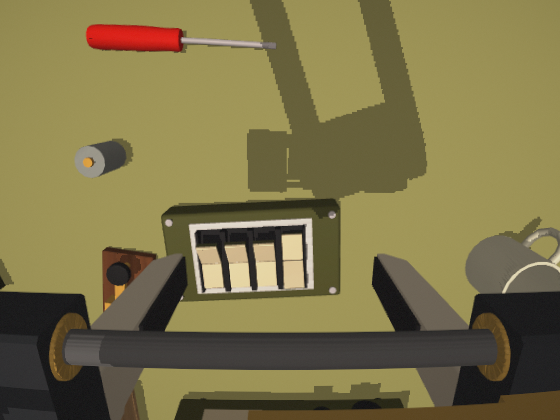

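```bash
python3 - <<'E'
import cv2
a=cv2.imread("pics/w1.png")
cv2.imwrite("pics/w1z.png",cv2.resize(a[190:310,155:350],(780,480),interpolation=cv2.INTER_CUBIC))
E
```

```text
(no output)
```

View pics/w1z.png

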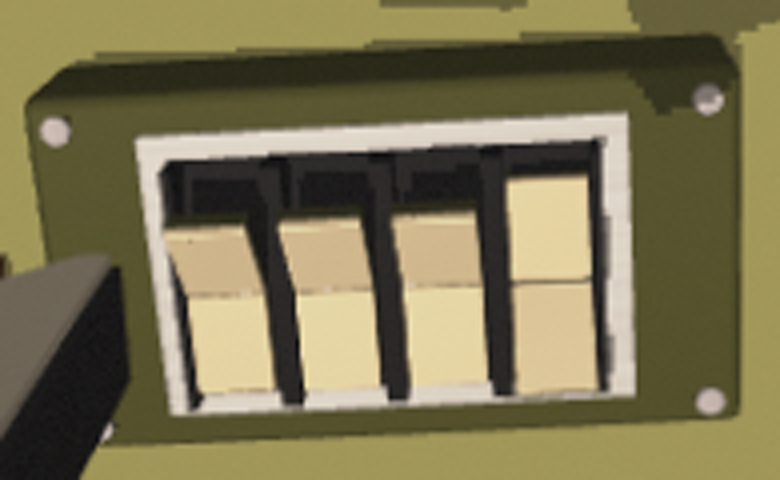

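```bash
python3 - <<'E'
from h import *
w=np.load("w1.npy",allow_pickle=True).item();Tw=camT(w,w["s"])
f=lambda u,v:(u/4+155-.375,v/4+190-.375)
screws=[atz(w,Tw,f(*p),.04) for p in [(55,131),(708,100),(710,402)]]
print("screws",np.round(screws,4), np.linalg.norm(np.diff(screws,axis=0),axis=1))
c=np.load("top0.npy",allow_pickle=True).item();T=camT(c)
g=lambda u,v:(u/3.6+140-.36,v/3.6+120-.36)
sc=[atz(c,T,g(*p),.04) for p in [(269,312),(50,322),(47,212),(265,202)]]
print("screws top",np.round(sc,4), np.linalg.norm(np.diff(sc,axis=0),axis=1))
for p in [(552,281),(440,288),(336,291),(228,294),  (512,282),(592,278)]: print(p,atz(w,Tw,f(*p),.054).round(4))
# far ends (level) of mates
for p in [(449,384),(340,388),(236,394)]: print("end",atz(w,Tw,f(*p),.054).round(4))
print("odd far end z=.054+.0168",atz(w,Tw,f(556,392),.0708).round(4),"near end odd (level)",atz(w,Tw,f(548,178),.054).round(4))
E
```

```text
screws [[0.5034 0.0807 0.04  ]
 [0.4943 0.262  0.04  ]
 [0.587  0.2666 0.04  ]] [0.18151373 0.09283084]
screws top [[0.502  0.0796 0.04  ]
 [0.4927 0.2604 0.04  ]
 [0.5843 0.2653 0.04  ]
 [0.5938 0.0845 0.04  ]] [0.18102458 0.091737   0.18106158]
(552, 281) [0.5421 0.2191 0.054 ]
(440, 288) [0.5442 0.1883 0.054 ]
(336, 291) [0.5452 0.1595 0.054 ]
(228, 294) [0.5462 0.1295 0.054 ]
(512, 282) [0.5424 0.2081 0.054 ]
(592, 278) [0.5412 0.2301 0.054 ]
end [0.5736 0.1905 0.054 ]
end [0.575  0.1596 0.054 ]
end [0.5771 0.13   0.054 ]
odd far end z=.054+.0168 [0.5673 0.2199 0.0708] near end odd (level) [0.512  0.2177 0.054 ]
```

Request:
drive_tool --pt "0 0.4 -4 0.4 0 0 0" --pt "0 0.8 -8 0.6 0 0 0" --pt "0 1 -12 0.6 0 0 0" --pt "0 1.6 -17.2 0.6 0 0 0" --pt "0 1.6 -17.2 0.6 0 0 0" --pt "0 1.6 -17.2 0.6 0 0 0" --pt "0 1.6 -17.2 0.6 0 0 0" --pt "0 1.6 -17.2 0.6 0 0 0" --pt "0 1.6 -17.2 0.6 0 0 0" --pt "0 1.6 -17.2 0.6 0 0 0" --pt "0 1.6 -17.2 0.6 0 0 0" --pt "0 1.6 -17.2 0.6 0 0 0" --pt "0 1.6 -17.2 0.6 0 0 0" --pt "0 1.6 -17.2 0.6 0 0 0" --pt "0 1.6 -17.2 0.6 0 0 0"

```text
t: 2.78
tool_pos: [0.4993, -0.2257, 0.2987]
orientation: [-0.002, 3.141, 0.001]
force: [-0.6, -0.4, -0.1]
opening: 0.0929
```

```bash
python3 look.py wrist w2
```

```text
2.7833 [ 0.4993 -0.2257  0.2987] [-2.2000e-03  3.1415e+00  6.0000e-04] 0.004 [-0.59 -0.38 -0.07] 0.092856809678148
```

View pics/w2.png

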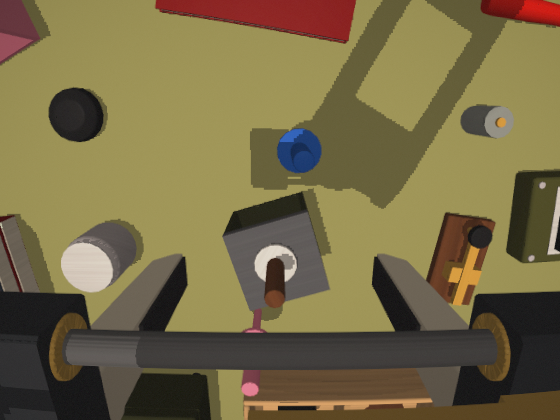

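```bash
python3 - <<'E'
import cv2
a=cv2.imread("pics/w2.png")
cv2.imwrite("pics/w2z.png",cv2.resize(a[185:315,210:340],(780,600),interpolation=cv2.INTER_CUBIC))
E
```

```text
(no output)
```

View pics/w2z.png

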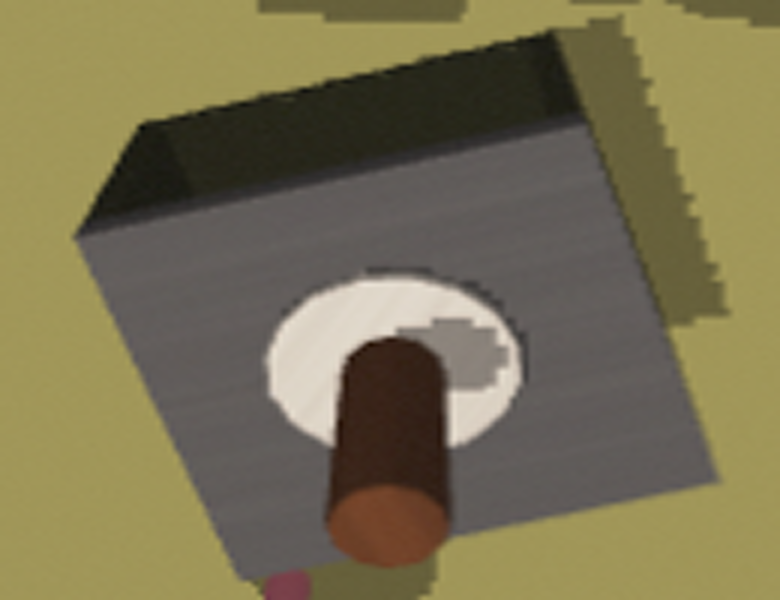

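```bash
python3 - <<'E'
from h import *
w=np.load("w2.npy",allow_pickle=True).item();Tw=camT(w,w["s"])
f=lambda u,v:(u/6+210-.42,v*130/600+185-.42)
cs=np.array([atz(w,Tw,f(*p),.09) for p in [(78,238),(583,122),(718,481),(240,578)]])
print(cs.round(4),cs.mean(0).round(4),np.linalg.norm(np.diff(cs,axis=0),axis=1))
print("top",atz(w,Tw,f(388,525),.166).round(4))
from scipy.optimize import least_squares
pts=[(266,366),(524,366),(388,275),(300,303),(480,303)]
P=np.array([atz(w,Tw,f(*p),.096)[:2] for p in pts])
r=least_squares(lambda x:np.hypot(*(P-x).T)-.022,[.57,-.23]);print("collar",r.x.round(4),r.fun.round(4))
for c0,r0,z in [((.5755,-.2305),.009,.166),((.5755,-.2305),.009,.096)]:pass
E
```

```text
[[ 0.548  -0.2827  0.09  ]
 [ 0.5213 -0.1974  0.09  ]
 [ 0.6078 -0.1713  0.09  ]
 [ 0.6335 -0.2571  0.09  ]] [ 0.5777 -0.2271  0.09  ] [0.0893135  0.0904013  0.08957487]
top [ 0.5762 -0.2291  0.166 ]
collar [ 0.5766 -0.229 ] [-0.0002  0.0003  0.0003  0.0002 -0.0005]
```

Request:
drive_tool --pt "0 1.5 -0.07 -0.6 0 0 0" --pt "0 3.08 -0.13 -2 0 0 0" --pt "0 3.08 -0.13 -2.4 0 0 0" --pt "0 3.08 -0.13 -2.4 0 0 0" --pt "0 3.08 -0.13 -2.4 0 0 0" --pt "0 3.08 -0.13 -2.4 0 0 0" --pt "0 3.08 -0.13 -2.4 0 0 0"

```text
t: 3.42
tool_pos: [0.5763, -0.2309, 0.2411]
orientation: [0.001, 3.139, -0.002]
force: [-0.8, -0.5, -0.4]
opening: 0.0931
```

```bash
python3 look.py wrist w3
```

```text
3.4167 [ 0.5763 -0.2309  0.2411] [ 9.0000e-04  3.1388e+00 -2.5000e-03] 0.0059 [-0.76 -0.53 -0.37] 0.09313685070399869
```

View pics/w3.png

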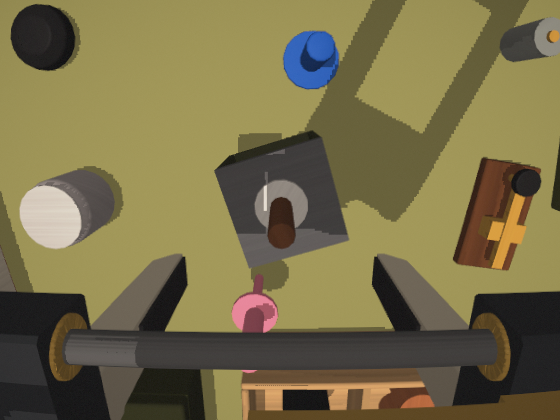

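```bash
python3 - <<'E'
import cv2
a=cv2.imread("pics/w3.png")
cv2.imwrite("pics/w3z.png",cv2.resize(a[125:275,207:357],(600,600),interpolation=cv2.INTER_CUBIC))
E
```

```text
(no output)
```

View pics/w3z.png

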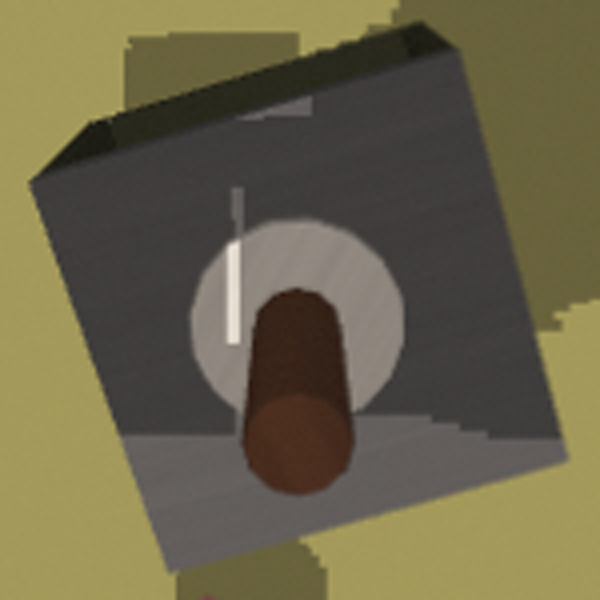

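```bash
python3 - <<'E'
from h import *
w=np.load("w3.npy",allow_pickle=True).item();Tw=camT(w,w["s"])
f=lambda u,v:(u/4+207-.375,v/4+125-.375)
cs=np.array([atz(w,Tw,f(*p),.09) for p in [(32,183),(462,52),(567,459),(172,572)]])
print(cs.round(4),cs.mean(0).round(4),np.linalg.norm(np.diff(cs,axis=0),axis=1))
print("top",atz(w,Tw,f(298,442),.166).round(4))
from scipy.optimize import least_squares
pts=[(190,323),(404,321),(300,218),(215,255),(380,255),(220,395)]
P=np.array([atz(w,Tw,f(*p),.096)[:2] for p in pts])
r=least_squares(lambda x:np.hypot(*(P-x).T)-.022,[.57,-.23]);print("collar",r.x.round(4),r.fun.round(4))
print(robot.read_state()["tool_pos"])
E
```

```text
[[ 0.5479 -0.2827  0.09  ]
 [ 0.5218 -0.1964  0.09  ]
 [ 0.6075 -0.1712  0.09  ]
 [ 0.6338 -0.2564  0.09  ]] [ 0.5778 -0.2267  0.09  ] [0.09016488 0.08935345 0.0891447 ]
top [ 0.576  -0.2291  0.166 ]
collar [ 0.576 -0.229] [-0.0002 -0.0003 -0.     -0.0001  0.     -0.0001]
[ 0.57628156 -0.23105133  0.24117995]
```

Request:
drive_tool --pt "0 0 0.08 -1 0 0 0" --pt "0 0 0.08 -2 0 0 0" --pt "0 0 0.08 -3 0 0 0" --pt "0 0 0.08 -3.6 0 0 0" --pt "0 0 0.08 -3.95 0 0 0" --pt "0 0 0.08 -3.95 0 0 0" --pt "0 0 0.08 -3.95 0 0 0" --squeeze 20

```text
t: 4.05
tool_pos: [0.5762, -0.2292, 0.1412]
orientation: [0.002, 3.14, -0.001]
force: [-0.7, -0.6, -0.3]
opening: 0.0931
```

```bash
python3 look.py wrist w4
```

```text
4.05 [ 0.5762 -0.2292  0.1412] [ 1.7000e-03  3.1404e+00 -1.0000e-03] 0.0249 [-0.69 -0.59 -0.29] 0.0930779746977532
```

View pics/w4.png

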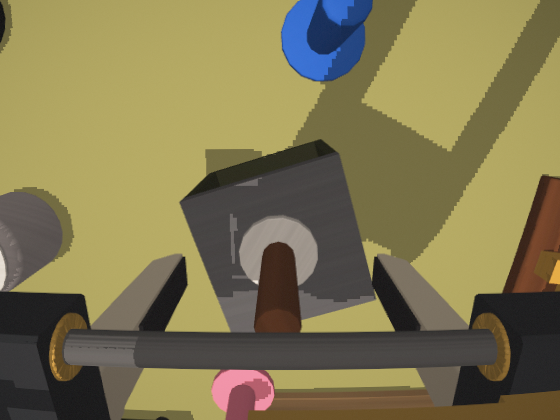

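Request:
drive_tool --pt "1 0 0 0 0 0 0" --pt "1 0 0 0 0 0 0" --pt "1 0 0 0 0 0 0" --pt "1 0 0 0 0 0 0" --pt "1 0 0 0 0 0 0" --pt "1 0 0 0 0 0 0" --pt "1 0 0 0 0 0 0" --pt "1 0 0 0 0 0 0" --pt "1 0 0 0 0 0 0" --pt "1 0 0 0 0 0 0" --pt "1 0 0 0 0 0 0" --pt "1 0 0 0 0 0 0" --squeeze 25

```text
t: 5.1
tool_pos: [0.576, -0.2288, 0.1399]
orientation: [0.001, 3.142, -0.0]
force: [0.1, 0.2, -0.6]
opening: 0.0176
```

```bash
python3 look.py wrist w5
```

```text
5.1 [ 0.576  -0.2288  0.1399] [ 1.3000e-03  3.1416e+00 -0.0000e+00] 0.0017 [ 0.09  0.19 -0.62] 0.017636649594477704
```

View pics/w5.png

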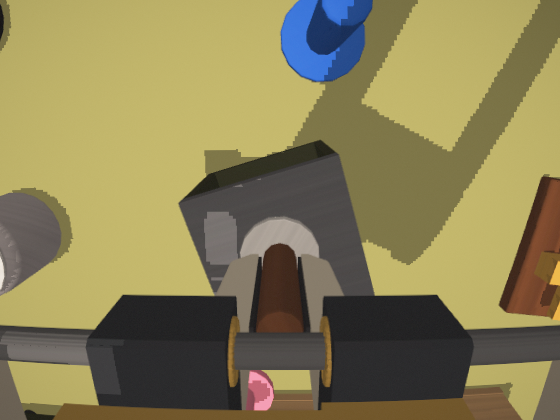

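Request:
drive_tool --pt "1 0 0 0.5 0 0 0" --pt "1 0 0 1.2 0 0 0" --pt "1 0 0 2.2 0 0 0" --pt "1 0 0 3.2 0 0 0" --pt "1 0 0 4.2 0 0 0" --pt "1 0 0 5.2 0 0 0" --pt "1 0 0 5.2 0 0 0" --pt "1 0 0 5.2 0 0 0"

```text
t: 5.82
tool_pos: [0.577, -0.2293, 0.273]
orientation: [0.001, 3.137, -0.003]
force: [0.9, -0.5, -1.3]
opening: 0.0175
```

```bash
python3 look.py wrist w6; python3 look.py scene s6
```

```text
5.8167 [ 0.577  -0.2293  0.273 ] [ 1.2000e-03  3.1372e+00 -3.3000e-03] 0.0601 [ 0.91 -0.45 -1.29] 0.01753305102956889
5.8667 [ 0.5762 -0.2289  0.2707] [ 1.3000e-03  3.1403e+00 -9.0000e-04] 0.0423 [ 0.3   0.28 -2.24] 0.01736215955136265
```

View pics/w6.png

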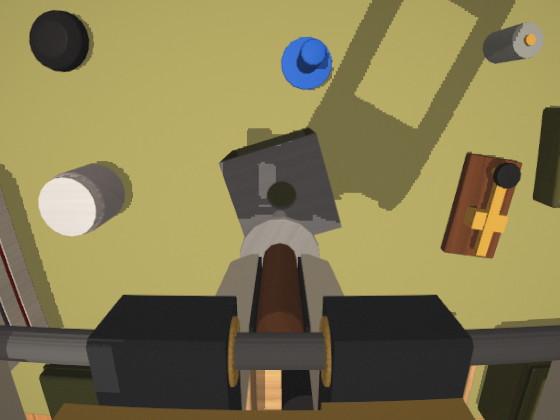

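View pics/s6.png

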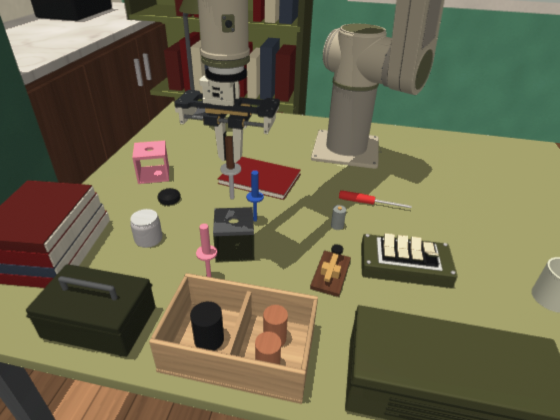

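```bash
python3 - <<'E'
from h import *
w=np.load("w6.npy",allow_pickle=True).item();Tw=camT(w,w["s"])
a=w["image"][170:220,255:310,::-1].copy()
cv2.imwrite("pics/w6z.png",cv2.resize(a,(660,600),interpolation=cv2.INTER_CUBIC))
g=w["image"][:,:,:].astype(int).sum(2)
print(g[180:212:2,262:302:2])
print(robot.read_state()["tool_pos"])
E
```

```text
[[333 339 335 336 336 334 331 209 203 205 203 205 205 205 207 209 206 203
  207 214]
 [340 332 330 327 325 330 308 162 142 125 117 127 159 195 210 207 213 216
  210 212]
 [326 326 328 331 330 256 126 112 121 127 125 126 114 127 157 209 209 212
  214 215]
 [331 329 328 328 242 124 125 120 122 120 122 118 125 123 122 156 212 212
  213 215]
 [329 325 325 283 117 126 125 125 127 119 122 119 117 119 124 120 182 212
  210 210]
 [332 332 325 196 125 118 121 121 127 121 123 121 122 122 117 121 133 212
  215 216]
 [332 333 314 144 122 122 123 117 117 114 126 123 119 122 118 120 127 192
  213 210]
 [335 331 295 121 113 123 116 120 121 123 117 121 123 119 123 118 122 192
  213 213]
 [340 334 294 130 119 117 121 117 130 116 120 120 120 121 120 120 121 185
  210 209]
 [310 305 204 143 122 121 115 122 123 117 118 117 123 117 120 123 136 195
  207 207]
 [212 210 214 172 129 127 122 119 120 116 120 122 117 123 122 125 167 202
  211 207]
 [210 212 211 202 154 121 118 118 117 123 120 124 118 115 119 150 182 212
  211 205]
 [245 241 244 242 233 158 135 120 115 121 124 117 120 126 150 168 205 210
  210 214]
 [313 312 308 307 295 187 162 156 137 131 131 143 151 158 181 207 214 217
  216 212]
 [207 209 211 208 210 206 203 179 172 163 165 164 179 206 215 217 215 213
  214 215]
 [208 210 210 212 210 211 211 222 254 256 234 208 214 217 214 217 211 205
  212 211]]
[ 0.57563416 -0.22864092  0.26921272]
```

View pics/w6z.png

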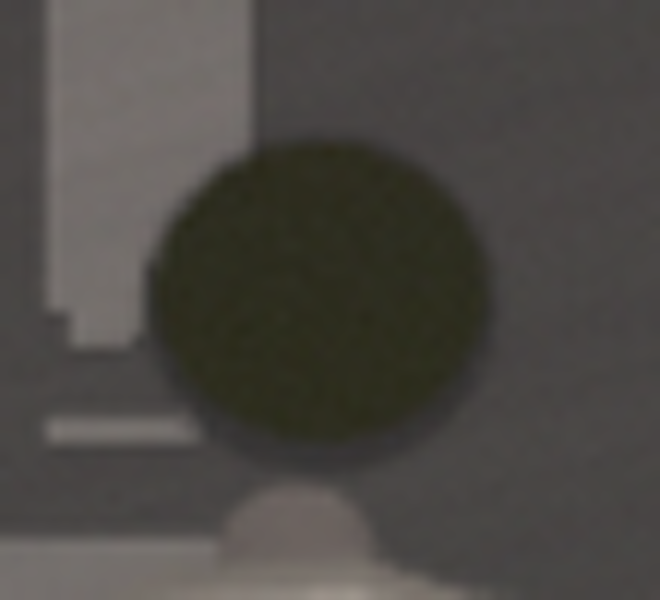

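```bash
python3 - <<'E'
from h import *
w=np.load("w6.npy",allow_pickle=True).item();Tw=camT(w,w["s"])
f=lambda u,v:(u/12+255-.46,v/12+170-.46)
for p in [(320,303),(148,303),(492,303),(320,137),(320,470)]: print(atz(w,Tw,f(*p),.09).round(4))
E
```

```text
[ 0.5771 -0.2272  0.09  ]
[ 0.5771 -0.2402  0.09  ]
[ 0.5771 -0.2141  0.09  ]
[ 0.5642 -0.2272  0.09  ]
[ 0.5903 -0.2272  0.09  ]
```

Request:
drive_tool --pt "1 0 1 0 0 0 0" --pt "1 -0.1 2.3 0 0 0 0" --pt "1 -0.2 3.8 0 0 0 0" --pt "1 -0.2 5.3 0 0 0 0" --pt "1 -0.3 6.8 0 0 0 0" --pt "1 -0.3 8.3 0 0 0 0" --pt "1 -0.4 9.8 0 0 0 0" --pt "1 -0.4 11.3 0 0 0 0" --pt "1 -0.5 12.8 0 0 0 0" --pt "1 -0.58 14.3 0 0 0 0" --pt "1 -0.58 15.8 0 0 0 0" --pt "1 -0.58 17 0 0 0 0" --pt "1 -0.58 17.7 -0.6 0 0 0" --pt "1 -0.58 17.94 -1.2 0 0 0" --pt "1 -0.58 17.94 -1.6 0 0 0" --pt "1 -0.58 17.94 -1.6 0 0 0" --pt "1 -0.58 17.94 -1.6 0 0 0" --pt "1 -0.58 17.94 -1.6 0 0 0"

```text
t: 7.42
tool_pos: [0.5617, 0.2187, 0.2301]
orientation: [-0.003, -3.141, 0.0]
force: [-0.9, 0.3, -0.7]
opening: 0.0173
```

```bash
python3 look.py wrist w7; python3 look.py scene s7; python3 -c "
import cv2
b=cv2.imread('pics/s7.png');cv2.imwrite('pics/s7z.png',cv2.resize(b[120:290,330:500],(600,600),interpolation=cv2.INTER_CUBIC))"
```

```text
7.4167 [0.5617 0.2187 0.2301] [-3.1000e-03 -3.1415e+00  4.0000e-04] 0.0155 [-0.92  0.25 -0.66] 0.017349122216675266
7.4667 [0.562  0.2188 0.2307] [3.3000e-03 3.1406e+00 2.0000e-04] 0.0076 [ 0.03  0.38 -1.65] 0.017726388135007324
```

View pics/w7.png

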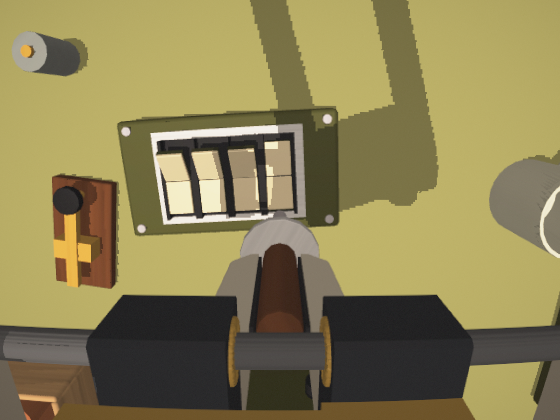

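View pics/s7z.png

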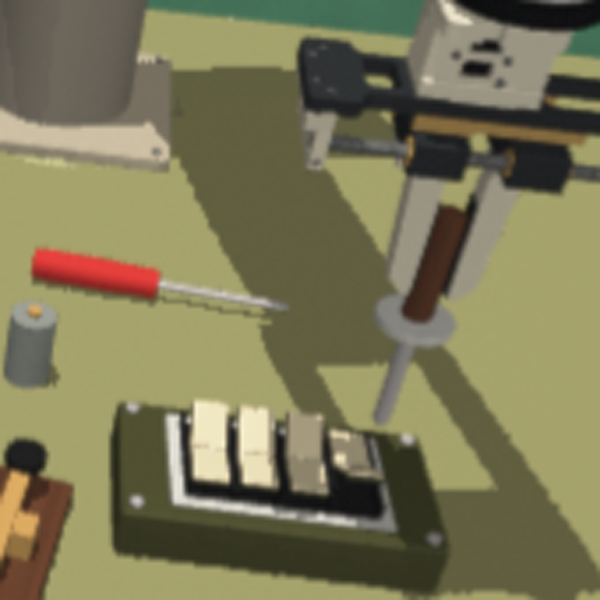

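```bash
python3 - <<'E'
from h import *
s=np.load("s7.npy",allow_pickle=True).item();T=camT(s)
P=s["s"]["tool_pos"]
pr=proj(s,T,[P-[0,0,.125],P-[0,0,.05],P+[0,0,.026]])
print((pr-[330,120])*600/170)
w=np.load("w7.npy",allow_pickle=True).item();Tw=camT(w,w["s"])
print(proj(w,Tw,[P-[0,0,.125],P-[0,0,.05],P+[0,0,.026]]))
print(atz(w,Tw,(277.5,178.5),.054))
# model points of odd rocker
a=np.array([.9987,.05])
E
python3 -c "
import cv2
b=cv2.imread('pics/w7.png');cv2.imwrite('pics/w7z.png',cv2.resize(b[100:250,190:340],(600,600),interpolation=cv2.INTER_CUBIC))"
```

```text
[[376.40701699 420.4238723 ]
 [410.47582069 321.29164765]
 [448.93847081 209.22113816]]
[[278.43964808 214.18710903]
 [278.14722656 251.97136914]
 [277.54264177 330.79404817]]
[0.54448771 0.21792576 0.054     ]
```

View pics/w7z.png

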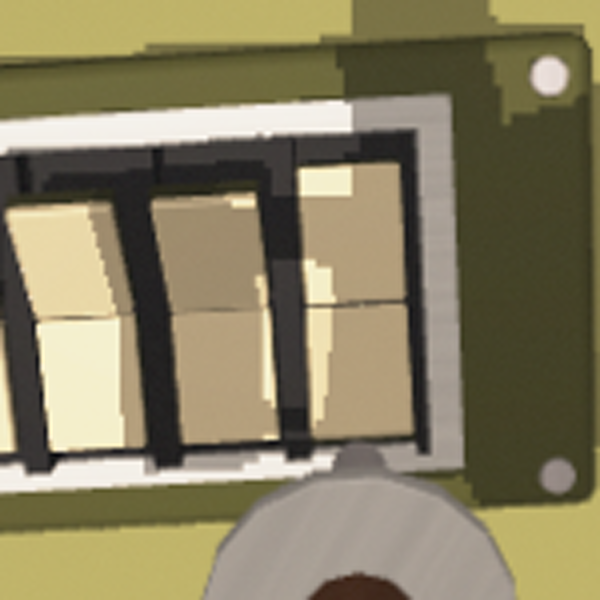

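Request:
drive_tool --pt "1 -0.07 0.04 -0.6 0 0 0" --pt "1 -0.07 0.04 -1.1 0 0 0" --pt "1 -0.07 0.04 -1.3 0 0 0" --pt "1 -0.07 0.04 -1.4 0 0 0" --pt "1 -0.07 0.04 -1.5 0 0 0" --pt "1 -0.07 0.04 -1.6 0 0 0" --pt "1 -0.07 0.04 -1.7 0 0 0" --pt "1 -0.07 0.04 -1.8 0 0 0" --pt "1 -0.07 0.04 -1.9 0 0 0" --pt "1 -0.07 0.04 -2.0 0 0 0" --pt "1 -0.07 0.04 -2.0 0 0 0" --pt "1 -0.07 0.04 -2.0 0 0 0"

```text
t: 8.52
tool_pos: [0.5596, 0.2207, 0.1797]
orientation: [-0.001, -3.141, 0.0]
force: [0.9, -0.1, 0.5]
opening: 0.0178
```

```bash
python3 look.py wrist w8; python3 look.py scene s8; python3 -c "
import cv2
b=cv2.imread('pics/s8.png');cv2.imwrite('pics/s8z.png',cv2.resize(b[120:290,330:500],(600,600),interpolation=cv2.INTER_CUBIC))"
```

```text
8.5167 [0.5596 0.2207 0.1797] [-1.2000e-03 -3.1411e+00  2.0000e-04] 0.0065 [ 0.87 -0.12  0.48] 0.017826061346667307
8.5667 [0.5595 0.2206 0.1796] [-1.300e-03 -3.141e+00  2.000e-04] 0.0015 [ 0.56 -0.32  0.79] 0.018223202167609417
```

View pics/w8.png

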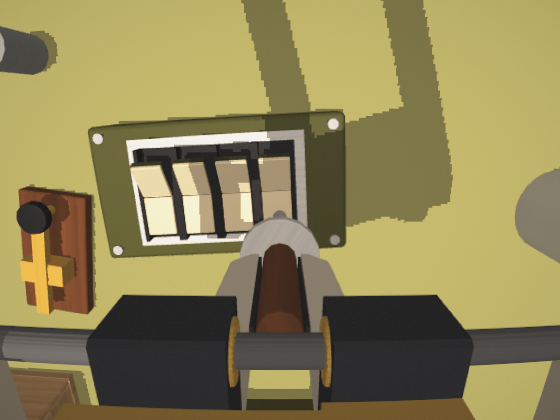

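View pics/s8z.png

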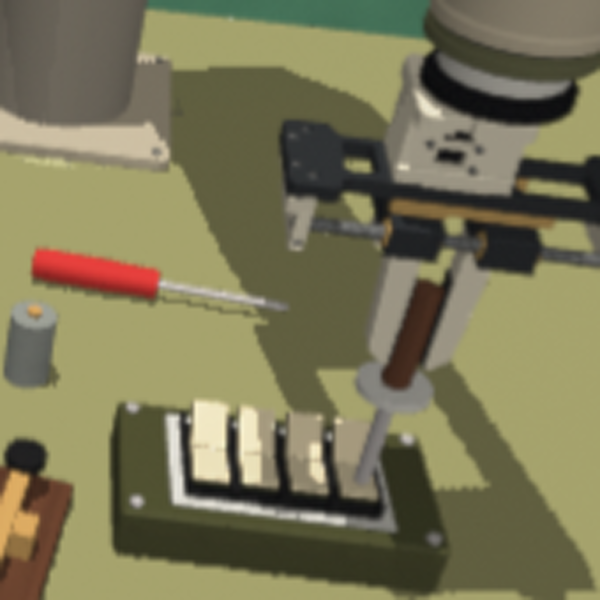

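Request:
drive_tool --pt "1 0 0 -0.04 0 0 0" --pt "1 0 0 -0.08 0 0 0" --pt "1 0 0 -0.08 0 0 0" --pt "1 0 0 -0.08 0 0 0"

```text
t: 8.95
tool_pos: [0.5598, 0.2207, 0.1783]
orientation: [0.001, 3.141, 0.0]
force: [-1.0, -0.2, 3.8]
opening: 0.0175
```

Request:
drive_tool --pt "1 0 0 -0.04 0 0 0" --pt "1 0 0 -0.08 0 0 0" --pt "1 0 0 -0.08 0 0 0" --pt "1 0 0 -0.08 0 0 0"

```text
t: 9.28
tool_pos: [0.5604, 0.2208, 0.1779]
orientation: [0.001, 3.14, 0.001]
force: [-3.2, -1.7, 12.5]
opening: 0.0175
```

Request:
drive_tool --pt "1 0 0 0.5 0 0 0" --pt "1 0 0 1.3 0 0 0" --pt "1 0 0 2.2 0 0 0" --pt "1 0 0 3 0 0 0" --pt "1 0 0 3.7 0 0 0" --pt "1 0 0 3.7 0 0 0" --pt "1 0 0 3.7 0 0 0"

```text
t: 9.87
tool_pos: [0.5602, 0.2208, 0.2691]
orientation: [0.001, 3.14, 0.001]
force: [0.3, -0.2, -0.9]
opening: 0.0178
```

```bash
python3 look.py wrist w9; python3 look.py scene s9; python3 -c "
import cv2
b=cv2.imread('pics/s9.png');cv2.imwrite('pics/s9z.png',cv2.resize(b[120:290,330:500],(600,600),interpolation=cv2.INTER_CUBIC))
b=cv2.imread('pics/w9.png');cv2.imwrite('pics/w9z.png',cv2.resize(b[90:270,130:350],(733,600),interpolation=cv2.INTER_CUBIC))"
```

```text
9.8667 [0.5602 0.2208 0.2691] [1.2000e-03 3.1398e+00 9.0000e-04] 0.0448 [ 0.25 -0.22 -0.92] 0.01780759716976623
9.9167 [0.5595 0.2206 0.2675] [-1.2000e-03 -3.1409e+00  3.0000e-04] 0.0273 [ 0.42 -0.   -0.84] 0.017398584023060024
```

View pics/w9z.png

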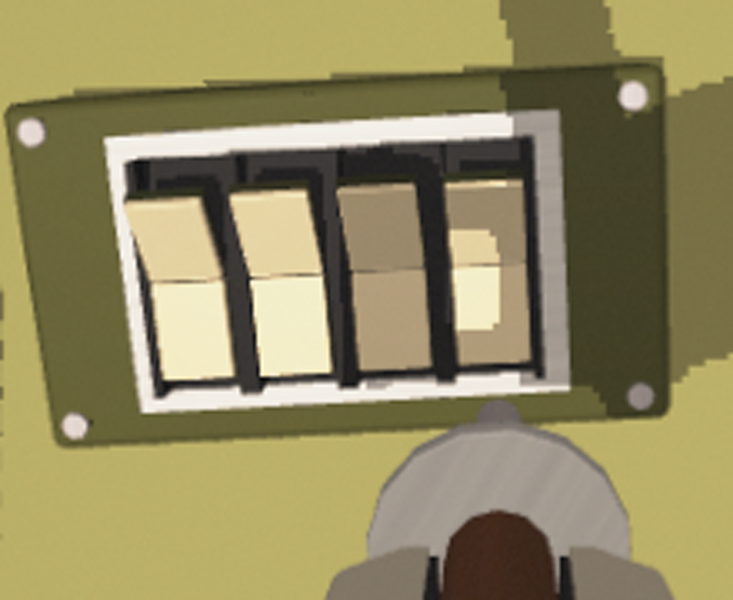

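View pics/s9z.png

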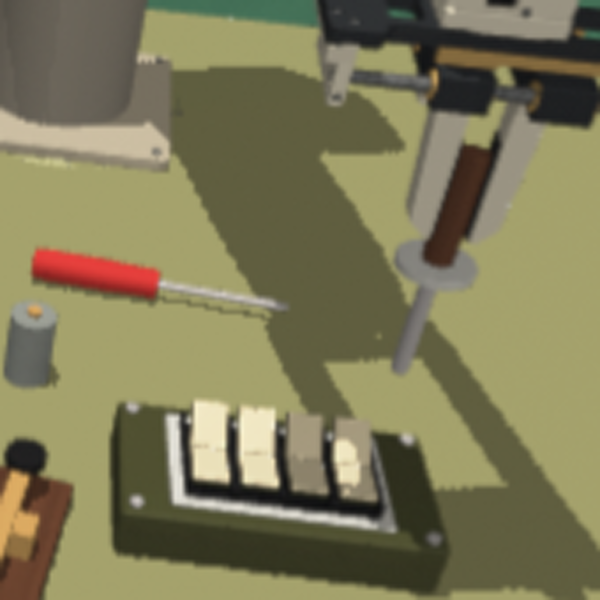

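Request:
drive_tool --pt "1 0 -1 0.1 0 0 0" --pt "1 0.1 -2.3 0.2 0 0 0" --pt "1 0.2 -3.8 0.2 0 0 0" --pt "1 0.2 -5.3 0.2 0 0 0" --pt "1 0.3 -6.8 0.2 0 0 0" --pt "1 0.3 -8.3 0.2 0 0 0" --pt "1 0.4 -9.8 0.2 0 0 0" --pt "1 0.4 -11.3 0.2 0 0 0" --pt "1 0.5 -12.8 0.2 0 0 0" --pt "1 0.71 -14.3 0.2 0 0 0" --pt "1 0.71 -15.8 0.2 0 0 0" --pt "1 0.71 -17 0.2 0 0 0" --pt "1 0.71 -17.6 0.1 0 0 0" --pt "1 0.71 -17.9 0 0 0 0" --pt "1 0.71 -17.9 0 0 0 0" --pt "1 0.71 -17.9 0 0 0 0" --pt "1 0.71 -17.9 0 0 0 0" --pt "1 0.71 -17.9 0 0 0 0" --pt "1 0.71 -17.9 0 0 0 0"

```text
t: 11.55
tool_pos: [0.5779, -0.2255, 0.2687]
orientation: [-0.002, 3.141, -0.0]
force: [0.2, -0.4, -1.7]
opening: 0.0176
```

```bash
python3 look.py wrist w10; python3 -c "
import cv2
b=cv2.imread('pics/w10.png');cv2.imwrite('pics/w10z.png',cv2.resize(b[170:230,250:310],(600,600),interpolation=cv2.INTER_CUBIC))"
```

```text
11.55 [ 0.5779 -0.2255  0.2687] [-1.6000e-03  3.1411e+00 -0.0000e+00] 0.0057 [ 0.18 -0.35 -1.65] 0.01760334643232438
```

View pics/w10z.png

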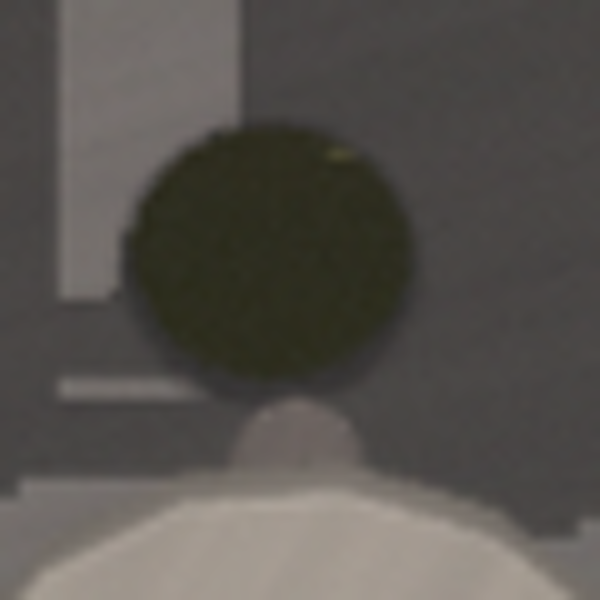

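```bash
python3 - <<'E'
from h import *
w=np.load("w10.npy",allow_pickle=True).item();Tw=camT(w,w["s"])
f=lambda u,v:(u/10+250-.45,v/10+170-.45)
for p in [(271,265),(125,260),(415,260),(271,123),(271,400)]: print("hole",atz(w,Tw,f(*p),.09).round(4))
P=w["s"]["tool_pos"];print("tip at z",[atz(w,Tw,f(297,420),z).round(4) for z in (.1435,.146)],P)
print((proj(w,Tw,[P-[0,0,.125],P-[0,0,.12]])-[250,170])*10)
E
```

```text
hole [ 0.5774 -0.2271  0.09  ]
hole [ 0.5769 -0.2402  0.09  ]
hole [ 0.5769 -0.2141  0.09  ]
hole [ 0.5643 -0.227   0.09  ]
hole [ 0.59   -0.2271  0.09  ]
tip at z [array([ 0.5764, -0.2247,  0.1435]), array([ 0.5757, -0.2247,  0.146 ])] [ 0.5778644  -0.22545194  0.26874986]
[[282.87724757 434.42705684]
 [282.71822636 453.33300983]]
```

Request:
drive_tool --pt "1 0 -0.08 -0.5 0 0 0" --pt "1 0 -0.08 -1.2 0 0 0" --pt "1 0 -0.08 -1.8 0 0 0" --pt "1 0 -0.08 -2.4 0 0 0" --pt "1 0 -0.08 -3.0 0 0 0" --pt "1 0 -0.08 -3.6 0 0 0" --pt "1 0 -0.08 -4.2 0 0 0" --pt "1 0 -0.08 -4.6 0 0 0" --pt "1 0 -0.08 -4.8 0 0 0" --pt "1 0 -0.08 -5.0 0 0 0" --pt "1 0 -0.08 -5.0 0 0 0" --pt "1 0 -0.08 -5.0 0 0 0"

```text
t: 12.6
tool_pos: [0.5777, -0.2289, 0.1438]
orientation: [0.001, 3.141, -0.0]
force: [-0.1, -0.9, -0.6]
opening: 0.0176
```

```bash
python3 look.py wrist w11;python3 look.py scene s11; python3 -c "
import cv2
b=cv2.imread('pics/s11.png');cv2.imwrite('pics/s11z.png',cv2.resize(b[130:280,160:310],(600,600),interpolation=cv2.INTER_CUBIC))"
```

```text
12.6 [ 0.5777 -0.2289  0.1438] [ 1.2000e-03  3.1411e+00 -4.0000e-04] 0.0115 [-0.07 -0.89 -0.64] 0.017583049616492416
12.65 [ 0.578  -0.229   0.1443] [ 1.1000e-03  3.1404e+00 -9.0000e-04] 0.0056 [-0.52 -0.25 -0.36] 0.017902031856180348
```

View pics/w11.png

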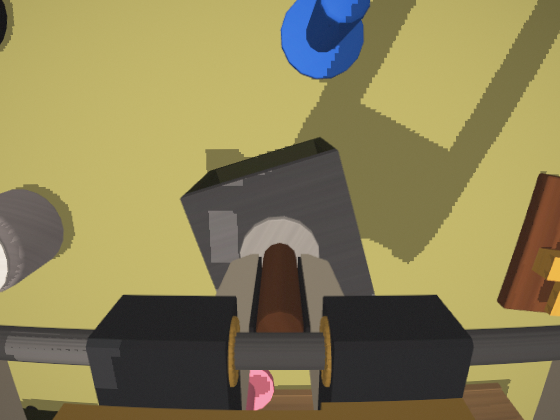

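View pics/s11z.png

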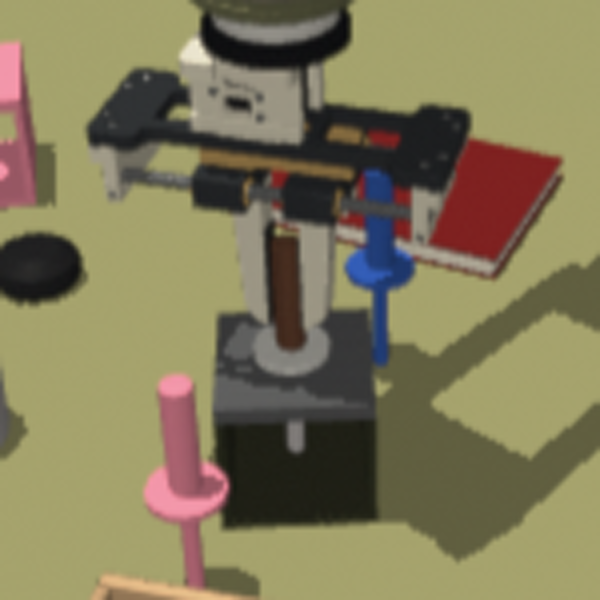

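Request:
drive_tool --pt "1 -0.02 0.05 -0.06 0 0 0" --pt "1 -0.02 0.05 -0.12 0 0 0" --pt "1 -0.02 0.05 -0.16 0 0 0" --pt "1 -0.02 0.05 -0.16 0 0 0" --pt "1 -0.02 0.05 -0.16 0 0 0"

```text
t: 13.12
tool_pos: [0.5772, -0.2276, 0.1398]
orientation: [0.001, 3.141, -0.0]
force: [-0.8, 0.9, 1.9]
opening: 0.0175
```

Request:
drive_tool --pt "1 0 0 -0.02 0 0 0" --pt "1 0 0 -0.02 0 0 0" --pt "1 0 0 -0.02 0 0 0"

```text
t: 13.37
tool_pos: [0.5772, -0.2276, 0.1398]
orientation: [0.001, 3.141, -0.0]
force: [-2.3, 1.2, 5.6]
opening: 0.0178
```

Seated (force rises with no motion). Back off slightly and open.

Request:
drive_tool --pt "1 0 0 0.02 0 0 0" --pt "1 0 0 0.02 0 0 0" --pt "0.7 0 0 0.02 0 0 0" --pt "0.5 0 0 0.02 0 0 0" --pt "0.3 0 0 0.02 0 0 0" --pt "0 0 0 0.02 0 0 0" --pt "0 0 0 0.02 0 0 0" --pt "0 0 0 0.02 0 0 0" --pt "0 0 0 0.02 0 0 0" --pt "0 0 0 0.02 0 0 0" --pt "0 0 0 0.02 0 0 0" --pt "0 0 0 0.02 0 0 0"

```text
t: 14.37
tool_pos: [0.577, -0.2276, 0.1394]
orientation: [0.001, 3.142, -0.0]
force: [0.1, -0.5, -0.7]
opening: 0.0796
```

```bash
python3 look.py wrist w12
```

```text
14.3667 [ 0.577  -0.2276  0.1394] [ 1.3000e-03  3.1416e+00 -0.0000e+00] 0.0009 [ 0.07 -0.46 -0.67] 0.07955016986128424
```

View pics/w12.png

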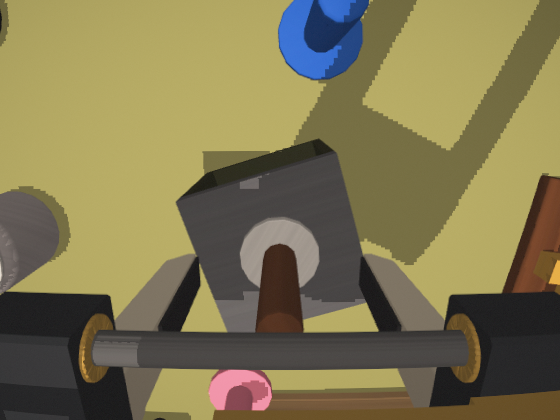

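Upright and free between the open fingers. Retract upward and back, then check everything.

Request:
drive_tool --pt "0 0 0 0.5 0 0 0" --pt "0 0 0 1.5 0 0 0" --pt "0 0 0 2.7 0 0 0" --pt "0 0 0 4 0 0 0" --pt "0 0 0 5.2 0 0 0" --pt "0 -1 0 6.2 0 0 0" --pt "0 -2 0 6.4 0 0 0" --pt "0 -3.1 0 6.4 0 0 0" --pt "0 -3.1 0 6.4 0 0 0" --pt "0 -3.1 0 6.4 0 0 0" --pt "0 -3.1 0 6.4 0 0 0"

```text
t: 15.33
tool_pos: [0.4999, -0.2277, 0.3003]
orientation: [0.002, 3.14, -0.001]
force: [0.2, -1.0, -0.4]
opening: 0.0927
```

```bash
python3 look.py wrist w13; python3 look.py scene s13; python3 look.py top t13;python3 -c "
import cv2,numpy as np
b=cv2.imread('pics/s13.png')
cv2.imwrite('pics/s13z.png',np.hstack([cv2.resize(b[150:290,180:320],(400,400),interpolation=cv2.INTER_CUBIC),cv2.resize(b[200:300,350:450],(400,400),interpolation=cv2.INTER_CUBIC)]))"
```

```text
15.3333 [ 0.4999 -0.2277  0.3003] [ 1.7000e-03  3.1401e+00 -9.0000e-04] 0.0265 [ 0.17 -1.03 -0.37] 0.09269600319873744
15.3833 [ 0.5001 -0.2276  0.2999] [ 1.1000e-03  3.1407e+00 -4.0000e-04] 0.0178 [ 0.81  1.03 -0.24] 0.09284030907898566
15.4333 [ 0.5002 -0.2275  0.2996] [ 8.0000e-04  3.1412e+00 -0.0000e+00] 0.0121 [ 0.39 -0.43  0.63] 0.09296147897123515
```

View pics/w13.png

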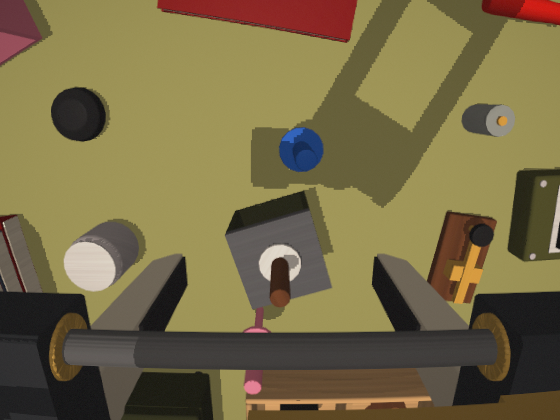

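View pics/s13z.png

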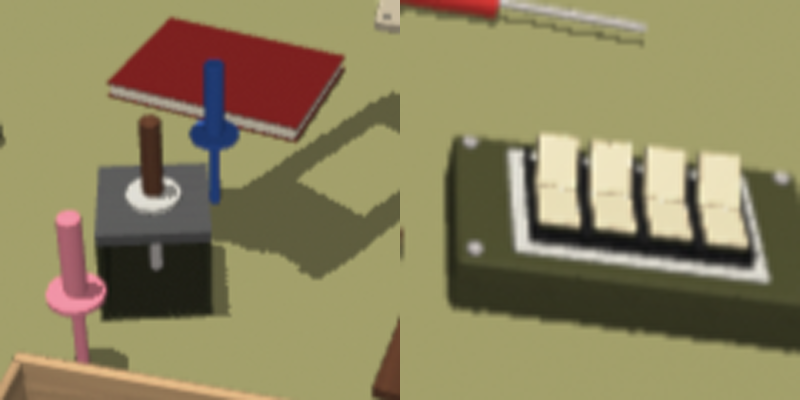

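```bash
python3 -c "
from plant import robot
print(robot.close_job(), robot.read_state()['t'])"
```

```text
the job is handed in; nothing more can be done
the job is handed in; nothing more can be done
```

I handed the job in after about 15.4 s. The odd rocker is pressed down with the stylus, and the stylus is back in its stand.

- **Rocker:** It was the one farthest to the robot's left. I lifted the dark-handled stylus straight out and pressed that rocker's raised far half with the tip. On the last press the force rose to 12.5 N with under 0.5 mm of travel, so I took it to be at its hard stop. In the last scene picture all four rockers are in line and the other three look unchanged. I judged "fully down" from that force and the pictures, not from a measured angle.
- **Stylus:** I lowered it into the hole until the force rose with no more downward motion (5.6 N), then backed off and opened the fingers. The last wrist and scene pictures show it upright, collar on the plate. The gripper is open and clear. The blue and pink look-alikes were not touched.

**Disagreements:** The overhead camera and the wrist camera differed by about 2 mm on most points, up to about 5 mm on the stand. I used the wrist values. The arm also settled up to about 2 mm from its commanded position, which I corrected before lowering the stylus. No check failed.

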